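# Release the centrifuge lid latch with the square key

## Robot

A 7-joint arm with a two-finger parallel gripper is mounted at the origin on the work surface. World frame = base frame: x ahead of the robot, y to its left, z up, the work surface at z = 0. Lengths are in m, angles in rad, forces in N, time in s.
With the tool pointing down it reaches from about 0.375 to 0.925 m from the base axis. Payload 3.1 kg.
Tool frame: the origin (TCP) lies on the centre line of the jaws, within the pads' length; the fingertips stand tip_reach ahead of it and the grasp point (between the pads) is the TCP (tip_reach is the distance from the TCP to the fingertips, in m); z points along the fingers, y is the line along which they close (so a half turn about z gives the same grasp; the last joint's range is limited). The gripper opens to 85 mm and grips with 20 to 120 N. Pads are 22 mm wide; open, the fingers measure 114 mm over their backs; the gripper's body (76 mm by 85 mm) begins 54 mm behind the grasp point. The pads swing forward as they close: fully open they stand 13 mm farther back than shut.
Start: joints at [1.106, 0.383, 0.044, 1.598, -0.018, 1.161, -0.05], TCP at [0.233, -0.607, 0.25] pointing down, gripper open.
Joint ranges: [-2.61, 2.61], [-0.41, 2.15], [-1.48, 1.57], [0, 2.5], [-1.57, 4.71], [0.05, 1.97], [-2.85, 2.85]. Speed limits (rad/s): [2.79, 2.79, 3.14, 3.14, 3.14, 3.14, 3.14].

## Interface

Orientations are given as a unit quaternion [w, x, y, z].
In Python, from workcell import * gives the robot as it stands. The module is installed in compiled form; this text tells all that it offers.
- The arm moves only by the tool send_rows, never from a script. Its argument "steps" is a list of rows, each an object with "dr": the turn, a rotation vector about the tool's x, y, z in rad, a list of three; "delta_pos": the shift along the tool's x, y, z in mm, a list of three; "hand": the finger opening in mm, from 0 to 85.4. In form: [{"dr": [rx, ry, rz], "delta_pos": [tx, ty, tz], "hand": hand}, ...]. A call has 1 to 12 rows; each row is the pose to reach, as a shift and turn from the pose commanded when the call began, along the tool's axes at that moment; what a row does not reach only later rows make up. A row lasts 1/10 s, in which the tool goes at most 50 mm and 8.59 degrees, less where a joint would pass 70% of its speed; a pose out of reach is approached as far as the arm can. A call with a gripper value outside its range is refused whole. The fingers move at their own pace and stop on an object; the grip force is fixed at half the most. Time passes only in rows, so rows that repeat a pose let the fingers close. It gives the time, the measured TCP pose, the force, the opening and the grip force at its end, in the units of the state.
- get_obs(): the state, without advancing time (a new reading comes with each control period).
- snapshot(name): name is "scene" or "top" or "wrist"; returns a dict with "image" (480x640x3 uint8, red, green, blue), "fx", "fy", "cx", "cy" (pixels), "k1" (the pictures are not rectified: a ray, as slopes to the right and down, at radius r is drawn at 1 + k1 r^2 times it, then the intrinsics apply), "R" (3x3) and "t" (3): a world point X has camera coordinates R X + t. Camera axes: x right, y down, z forward; pixel columns grow to the right and rows downward; lengths in m; the calibration is good to about 2 mm. A picture is of the moment at which its call begins. There is no depth.
- hand_in(): hands the job in; it is judged then, once.
The state is a dict: "time_s": time; "joint_positions": joint angles; "joint_vel": joint speeds; "joint_efforts": joint torques, N m; "eef_pos": TCP position; "orientation": TCP orientation; "force": force on the tool from outside, world axes, zero at the start; "moment": the same for the moment, N m; "grip_width": opening from 0.0 (shut) to 1.0 (fully open); "grip_force": force on a finger pad.
Only numpy, scipy, OpenCV 4.12 (cv2) and the standard library are available. Lean on these libraries where they do the work, as an engineer would, in place of code of your own. Each camera call takes 0.05 s, during which the arm holds its last target. There are 200 camera calls.

## Task

The centrifuge lost power and its lid latch has to be released by hand. Lift the square-ended key up and off its hook on the tool rack, push it fully home in the square socket recessed in the centrifuge's sloping front, then turn it clockwise (as you face the socket) as far as it goes. Leave the key standing in the socket, and leave everything else where it is.

Things in the scene. Friction and masses are not known exactly. Their poses are not given: they have to be found in the camera images.
- square_key: The steel key to use, 132 mm long, about 0.15 kg, hanging upright on one of the three hooks (which one varies). Origin: centre of the lower end of its square bit; z runs up the shaft. Bit 14 x 14 mm, 34 mm long, sides along x and y; then a round stem 14 mm thick up to z = 80 mm; then a loop handle from z = 80 to 132 mm (see key_handle).
- key_handle (a point): Centre of the key's rectangular loop handle, 106 mm above the key's origin, axes as the key's. Loop outside 50 mm wide (y), 52 mm high (z), 12 mm thick (x); bars 8 mm, so the opening is 34 mm wide, 36 mm high. The hook passes through it along x and the top bar rests on the hook.
- disc_tool: Bystander hanging on another hook: same loop handle (at 62 to 114 mm), round stem, ending below in a round disc 38 mm across and 12 mm thick. Origin: centre of its lower end face, z up.
- blade_tool: Bystander hanging on another hook: same loop handle (at 100 to 152 mm), round stem, ending below in a flat blade 34 mm wide, 4 mm thick, 65 mm long. Origin: centre of its lower edge, z up.
- tool_rack: Fixed steel rack, about facing the robot with its -x side. Base 100 x 260 x 10 mm, end posts, and a crossbar along y (front face at x = 0, top 217 mm high). Three hooks stick out to -x at y = -100, 0, +100 mm (see hook_middle). Origin: centre of the base's underside, z up.
- hook_middle (a point): On top of the middle hook, 35 mm out from the crossbar, 215 mm high, axes as the rack's. Each hook is a flat strap 14 mm wide, 4 mm thick, 64 mm long, its last 4 mm turned up 12 mm above the strap. The key comes off by lifting it 13 to 31 mm (20 is good), then drawing it 45 mm or more to the rack's -x; only then higher.
- centrifuge: Fixed white benchtop centrifuge, 360 mm deep (x), 260 mm wide (y), 240 mm high. Its front (-x side, about facing the robot) is a console sloping 30 degrees, from 85 mm high at the front edge up to 172 mm, 150 mm farther back: a line square to it leans 30 degrees from vertical to -x. Origin: centre of the underside, z up.
- socket_mouth (a point): Centre of the square socket's mouth in the sloping console, right of the display seen from the robot. z points out of it, 30 degrees from vertical; x, y lie along the square's sides and turn with it. Hole 16 mm square, 3 mm chamfer, 24 mm deep, blind; the key fits any of 4 ways. The mouth lies 6 mm below the rim of a fixed ring, 40 mm inside, 68 mm outside diameter.
- socket (a joint): Rotation of the socket about its own z, rad: grows clockwise as seen facing the socket from outside. Starts somewhere from 0 to 0.35; hard stop at 1.3. The key has up to 0.15 rad of play in the square before it drives. It turns stiffly (about 0.12 Nm) and stays where it is left.
- tube_rack: Bystander: yellow tube rack block 100 x 160 x 45 mm behind the rack. Origin: centre of underside.
- pipette: Bystander: pipette lying on the table, 245 mm long (x), 30 mm wide, 26 mm high. Origin: on the table under its middle.
- sample_jar: Bystander: small jar 44 mm across, 60 mm high, between rack and centrifuge. Origin: centre of underside.
- wash_bottle: Bystander: white bottle 70 mm across, 130 mm high, behind the rack. Origin: centre of underside.
- tip_box: Bystander: pipette tip box 120 x 80 x 65 mm in front, toward the robot. Origin: centre of underside.
- beaker: Bystander: glass beaker 70 mm across, 85 mm high. Origin: centre of underside.
- urine_cup: Bystander: capped specimen cup 56 mm across, 65 mm high. Origin: centre of underside.
Not all that is in view belongs to the job. What is shaped like the square_key but green, orange or purple is not meant.

How it is judged:
On the way, in this order (a step that is already met when the one before it is completed fails the run):
1. the key is lifted off its hook and clear of the rack (distance of square_key from where it was at the start of the episode above 0.06 m and height (world z) of square_key above 0.06 m and contact force between square_key and tool_rack below 0.1 N), for 0.2 s.
2. the key is pushed home in the socket, which is not yet turned (z of square_key in the frame of socket_mouth below -0.018 m and x of square_key in the frame of socket_mouth between -0.004 and 0.004 m and y of square_key in the frame of socket_mouth between -0.004 and 0.004 m and angle between the z axis of square_key and the z axis of socket_mouth, either way round below 0.17 rad and value of joint socket below 0.7 rad), for 0.2 s.
3. the key, still home, has turned the socket clockwise to its stop (z of square_key in the frame of socket_mouth below -0.018 m and x of square_key in the frame of socket_mouth between -0.004 and 0.004 m and y of square_key in the frame of socket_mouth between -0.004 and 0.004 m and angle between the z axis of square_key and the z axis of socket_mouth, either way round below 0.17 rad and value of joint socket above 1.15 rad), for 0.2 s.
At the end, for the whole second after the job is handed in: The key stands at rest in the socket, its end at least 18 mm below the mouth, within 4 mm of the socket's axis sideways and 10 degrees of it in lean, and the socket is turned to at least 1.1 rad of its 1.3 rad stop (z of square_key in the frame of socket_mouth below -0.018 m and x of square_key in the frame of socket_mouth between -0.004 and 0.004 m and y of square_key in the frame of socket_mouth between -0.004 and 0.004 m and angle between the z axis of square_key and the z axis of socket_mouth, either way round below 0.17 rad and value of joint socket above 1.1 rad and linear speed of square_key below 0.02 m/s and velocity of joint socket below 0.1 rad/s); the robot touches nothing.
It fails at once if a bystander is moved more than 40 mm (distance of any of disc_tool, blade_tool, tube_rack, pipette, sample_jar, wash_bottle, tip_box, beaker, urine_cup from where it was at the start of the episode above 0.04 m).
It also fails if it takes over 58 s, if anything falls off the work surface, if the arm or the gripper's body presses on something with over 40 N, if the wrist force passes 120 N, or if a joint passes its speed limit or range.

## Working session

There is one attempt and no reset: what is moved stays moved. The work goes in short steps, Python scripts to look and compute and a tool call to move; the robot and the scene stay as the last step left them, time stands still between calls to the robot, and variables do not carry over. Pictures are saved under pics/ and viewed, at most 10 in all, crops included, and the job is handed in when it is done.

Besides the shell and the picture viewer there is one more tool, called after "Emit:" as name([rows], argument=value, ...), one row to a line, values as JSON. send_rows: Moves the arm, as the interface text tells. Its arguments: {"type":"object","properties":{"steps":{"type":"array","items":{"type":"object","properties":{"dr":{"type":"array","items":{"type":"number"}},"delta_pos":{"type":"array","items":{"type":"number"}},"hand":{"type":"number"}}}}},"required":["steps"]}

```bash
mkdir -p pics; cat > h.py <<'E'
from workcell import *
import numpy as np, cv2, json
from scipy.spatial.transform import Rotation as Rn
def snap(n,f):
    s=snapshot(n); cv2.imwrite(f'pics/{f}.png',s['image'][:,:,::-1])
    np.savez(f'pics/{f}.npz',**s); return s
def K(s): return np.array([[s['fx'],0,s['cx']],[0,s['fy'],s['cy']],[0,0,1.]])
def proj(s,P):
    q=np.atleast_2d(P)@s['R'].T+s['t']; x=q[:,:2]/q[:,2:]
    x=x*(1+s['k1']*(x**2).sum(1,keepdims=True)); return x*[s['fx'],s['fy']]+[s['cx'],s['cy']]
def ray(s,u):
    d=np.array([s['k1'],0,0,0,0],float)
    x=cv2.undistortPoints(np.array([[u]],float),K(s),d)[0,0]
    return -s['R'].T@s['t'], s['R'].T@np.array([x[0],x[1],1])
def atz(s,u,z):
    o,d=ray(s,u); return o+d*(z-o[2])/d[2]
def load(f): return {k:v for k,v in np.load(f'pics/{f}.npz').items()}
E
python3 - <<'E'
from h import *
a=snap('scene','s0')['image'];b=snap('top','t0')['image'];o=get_obs();print(o['time_s'],o['eef_pos'],o['orientation'])
for f in('s0','t0'):
    s=load(f);print(s['fx'],s['k1'],-s['R'].T@s['t'],s['R'][2])
E
```

```text
0.1 [ 0.23281954 -0.6059908   0.24899603] [-1.18816998e-03  9.83220161e-01  1.82418809e-01 -2.84351860e-04]
493.3398063470018 -0.12182658386075555 [-0.16293467  0.26143103  0.92331684] [ 0.65938018 -0.28285018 -0.69657272]
581.8455721103161 0.007868574396866319 [ 0.38091714 -0.03613713  1.77454702] [ 0.10569079 -0.00784676 -0.99436808]
```

View pics/s0.png

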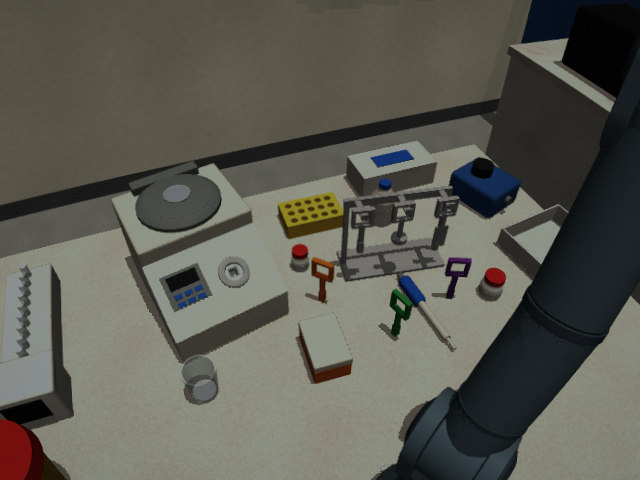

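View pics/t0.png

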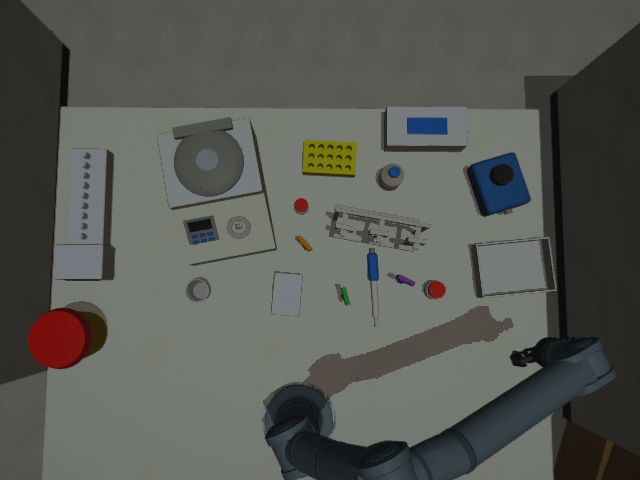

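The scene picture shows the rack at (340–460, 190–275), the socket ring at (234,272) and the coloured decoys orange (322,278), green (400,312), purple (457,277). Three steel tools hang at about (360,220), (402,220) and (446,215). The left one has a plain stem and bit, the middle one ends in a disc and the right one in a blade, so the left one fits. I'll confirm it in an enlarged crop.

```bash
python3 - <<'E'
from h import *
a=load('s0')['image'];b=load('t0')['image']
z=lambda i,x,y,w,h,k:cv2.resize(i[y:y+h,x:x+w],None,fx=k,fy=k,interpolation=cv2.INTER_CUBIC)
A=z(a,335,180,133,100,6)
c=np.clip(A.astype(float)*1.6,0,255).astype(np.uint8)
cv2.imwrite('pics/c1.png',c[:,:,::-1])
B=np.hstack([z(a,205,245,57,50,7),z(b,210,205,57,50,7)]);C=z(b,320,195,114,60,7)
c=np.vstack([B[:, :798],C[:250+170,:798]])[:600]
cv2.imwrite('pics/c2.png',np.clip(cv2.resize(c,None,fx=1,fy=1)*1.5,0,255).astype(np.uint8)[:,:,::-1]);print(c.shape)
E
```

```text
(600, 798, 3)
```

View pics/c1.png

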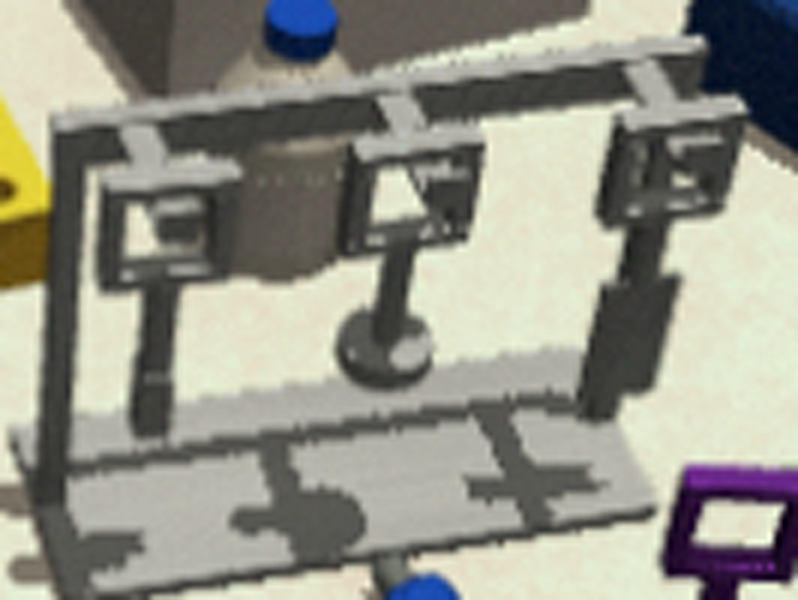

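View pics/c2.png

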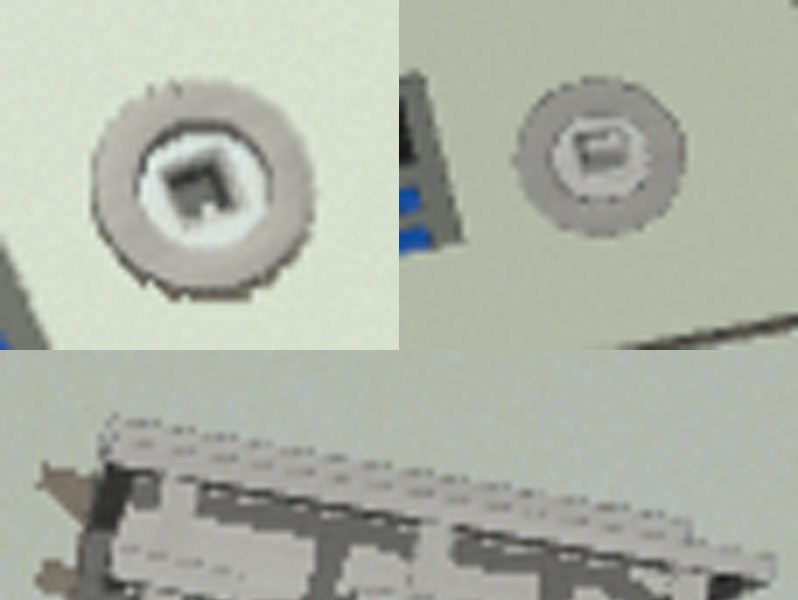

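The crop confirms it: the left tool at (360,220) has a plain stem with a square bit, its lower end at scene (360,252). The middle tool has a disc and the right one a blade. The square socket is inside the ring at scene (234,272) and top (239,228). Next I fit the poses.

```bash
cat > fit.py <<'E'
from h import *
from scipy.optimize import least_squares
s,t=load('s0'),load('t0')
c=lambda x,y:(335+x/6,180+y/6)
def W(p,P): # x,y,yaw
    return np.c_[np.atleast_2d(P)@Rn.from_euler('z',p[2]).as_matrix().T]+[p[0],p[1],0]
# rack: rack points -> scene px
RP=np.array([[0,.13,.217],[0,-.13,.217],[-.05,.13,.01],[-.05,-.13,.01],[.05,.13,.01],
 [0,.1,.217],[0,0,.217]]);RU=np.array([c(57,130),c(705,54),c(85,595),c(655,508),c(12,430),c(147,122),c(397,94)])
f=lambda p:(proj(s,W(p,RP))-RU).ravel()
r=least_squares(f,[.65,-.15,-.2],loss='soft_l1');print('rack',r.x,f(r.x).reshape(-1,2).round(1).tolist())
# key in rack frame: x,y,yaw(world), z fixed
KP=np.array([[-.006,.025,.132],[-.006,-.025,.132],[-.006,.025,.08],[-.006,-.025,.08],[0,0,0]])+[0,0,.091]
KU=np.array([c(103,190),c(238,178),c(100,290),c(225,285),c(151,436)])
g=lambda p:(proj(s,W(p,KP))-KU).ravel()
k=least_squares(g,[r.x[0]-.05,r.x[1]+.1,r.x[2]],loss='soft_l1');print('key',k.x,g(k.x).reshape(-1,2).round(1).tolist())
d=Rn.from_euler('z',-r.x[2]).apply([k.x[0]-r.x[0],k.x[1]-r.x[1],0]);print('key in rack',d)
# socket: rim centre triangulated
o1,d1=ray(s,(234,271.9));o2,d2=ray(t,(238.9,227.6))
A=np.c_[d1,-d2];q=np.linalg.lstsq(A,o2-o1,rcond=None)[0];print('rim',o1+d1*q[0],o2+d2*q[1])
# centrifuge
CP=np.array([[-.18,.13,.085],[-.18,-.13,.085],[.18,.13,.24],[.18,-.13,.24]])
CU=np.array([(190,263),(275,250),(160,133),(250,119)]);CS=np.array([(180,350),(287,293)])
h=lambda p:np.r_[(proj(t,W(p,CP))-CU).ravel(),(proj(s,W(p,CP[:2]))-CS).ravel()]
m=least_squares(h,[.75,.3,.1],loss='soft_l1');print('cent',m.x,h(m.x).reshape(-1,2).round(1).tolist())
E
python3 fit.py
```

```text
rack [ 0.56635699 -0.22838248 -0.17271097] [[0.6, 0.4], [1.4, -0.5], [-2.9, 1.0], [1.5, -0.2], [0.0, -0.5], [-1.3, 0.1], [-0.3, -0.6]]
key [ 0.54745448 -0.12496029 -0.26337344] [[0.1, -0.1], [0.5, 0.3], [-0.6, 0.8], [0.7, -0.0], [-0.8, -1.4]]
key in rack [-0.03639477  0.09863506  0.        ]
rim [0.55795813 0.16959529 0.12717836] [0.55767107 0.16863914 0.12702872]
cent [0.64627809 0.22338234 0.17929121] [[-2.0, 4.4], [1.6, 1.6], [-4.8, 0.3], [0.6, -2.1], [-1.6, -5.0], [4.3, -0.3]]
```

```bash
cat >> h.py <<'E'
def Rdown(a): # tool down, tool x at yaw a
    return np.array([[np.cos(a),np.sin(a),0],[np.sin(a),-np.cos(a),0],[0,0,-1.]])
def cur():
    o=get_obs();q=o['orientation'];return np.array(o['eef_pos']),Rn.from_quat([q[1],q[2],q[3],q[0]]).as_matrix(),o
def go(P,Rt=None):
    p,R,o=cur(); Rt=R if Rt is None else Rt
    print('t',round(o['time_s'],2),'dpos',(R.T@(np.array(P)-p)*1000).round(1).tolist(),'dr',Rn.from_matrix(R.T@Rt).as_rotvec().round(4).tolist())
E
python3 - <<'E'
from h import *
go([.53,-.125,.36],Rdown(-.19)); s=load('t0')
print([(n,atz(s,u,z).round(3)) for n,u,z in [('or',(303,243),.12),('gr',(343,294),.1),('pu',(402,280),.12)]])
E
```

```text
t 0.1 dpos [449.9, -342.6, -110.2] dr [-0.0023, 0.0008, 0.5569]
[('or', array([ 0.515, -0.014,  0.12 ])), ('gr', array([ 0.37 , -0.128,  0.1  ])), ('pu', array([ 0.41 , -0.295,  0.12 ]))]
```

Emit:
send_rows([
  {"dr":[0,0,0.14],"delta_pos":[20,-20,-40],"hand":85},
  {"dr":[0,0,0.28],"delta_pos":[60,-40,-75],"hand":85},
  {"dr":[0,0,0.42],"delta_pos":[100,-70,-110],"hand":85},
  {"dr":[0,0,0.557],"delta_pos":[450,-343,-110],"hand":85},
  {"dr":[0,0,0.557],"delta_pos":[450,-343,-110],"hand":85},
  {"dr":[0,0,0.557],"delta_pos":[450,-343,-110],"hand":85},
  {"dr":[0,0,0.557],"delta_pos":[450,-343,-110],"hand":85},
  {"dr":[0,0,0.557],"delta_pos":[450,-343,-110],"hand":85},
  {"dr":[0,0,0.557],"delta_pos":[450,-343,-110],"hand":85},
  {"dr":[0,0,0.557],"delta_pos":[450,-343,-110],"hand":85},
  {"dr":[0,0,0.557],"delta_pos":[450,-343,-110],"hand":85},
  {"dr":[0,0,0.557],"delta_pos":[450,-343,-110],"hand":85},
])

```text
time_s: 1.3
eef_pos: [0.526, -0.1308, 0.3597]
orientation: [0.0, 0.995, -0.095, -0.0]
force: [1.1, -0.2, 0.2]
grip_width: 0.995
grip_force: 0.0
```

Emit:
send_rows([
  {"dr":[0,0,0],"delta_pos":[0,0,0],"hand":85},
  {"dr":[0,0,0],"delta_pos":[0,0,0],"hand":85},
])

```text
time_s: 1.5
eef_pos: [0.526, -0.1305, 0.3595]
orientation: [-0.0, 0.996, -0.093, -0.001]
force: [-0.2, -0.4, 0.6]
grip_width: 0.997
grip_force: 0.0
```

```bash
python3 - <<'E'
from h import *
p,R,o=cur();print(o['time_s'],p,R.round(3).tolist(),np.round(o['joint_positions'],2))
s=snap('wrist','w0');print(s['fx'],s['k1'],-s['R'].T@s['t']-p,s['R'].round(2).tolist())
print(proj(s,[.5475,-.125,.223]))
E
```

```text
1.5 [ 0.52600704 -0.1304658   0.35947678] [[0.983, -0.184, -0.001], [-0.184, -0.983, 0.0], [-0.001, 0.0, -1.0]] [ 0.44  0.12 -0.29  1.71  0.03  1.33 -1.62]
421.33559263310275 0.01933882018540261 [ 0.08407731 -0.01534265  0.12354498] [[-0.19, -0.98, -0.0], [-0.93, 0.17, 0.33], [-0.32, 0.06, -0.94]]
[[308.47531711 196.59848951]]
```

View pics/w0.png

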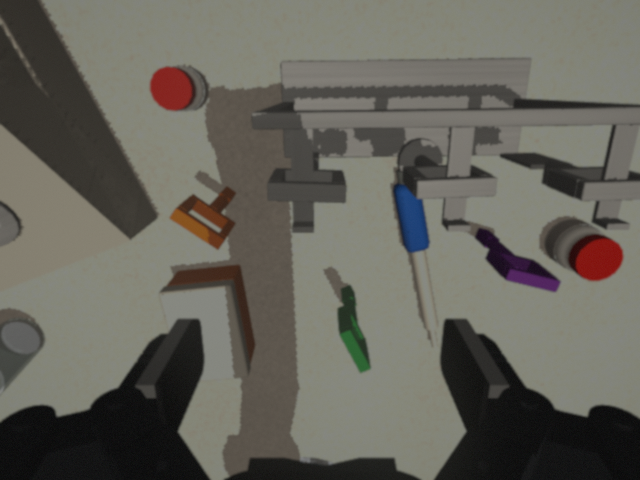

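```bash
python3 - <<'E'
from h import *
s=load('w0')
def key(x,y,a):
    P=np.array([[i*.006,j*.025,k] for k in(.223,.171) for i in(-1,1) for j in(1,-1)])
    return proj(s,P@Rn.from_euler('z',a).as_matrix().T+[x,y,0]).round(0).tolist()
print(key(.5475,-.125,-.19))
W=lambda x,y,z:np.array([.5664,-.2284,0])+Rn.from_euler('z',-.175).apply([x,y,z])
print('bar front', proj(s,[W(0,.13,.217),W(0,-.13,.217),W(0,.13,.205)]).round(), 'hook tip',proj(s,[W(-.064,.1,.227),W(-.064,0,.227)]).round())
im=s['image'].astype(int)
print('col290',im[160:210:1,290].sum(1).tolist());print('row178',im[178,255:360:1].sum(1).tolist());print('row193',im[193,255:360].sum(1).tolist())
E
```

```text
[[269.0, 206.0], [348.0, 206.0], [269.0, 187.0], [348.0, 187.0], [278.0, 187.0], [344.0, 188.0], [277.0, 172.0], [344.0, 172.0]]
bar front [[257. 137.]
 [684. 131.]
 [259. 135.]] hook tip [[307. 239.]
 [462. 238.]]
col290 [241, 242, 237, 239, 243, 247, 244, 237, 204, 184, 195, 208, 214, 217, 215, 217, 220, 217, 214, 209, 194, 168, 160, 182, 204, 214, 218, 214, 216, 217, 213, 215, 215, 214, 211, 213, 213, 216, 216, 215, 235, 289, 347, 367, 354, 350, 348, 335, 316, 327]
row178 [256, 252, 251, 248, 247, 248, 248, 253, 252, 254, 259, 255, 253, 239, 207, 167, 144, 141, 144, 140, 140, 142, 140, 142, 144, 137, 135, 128, 124, 142, 176, 200, 209, 214, 213, 214, 217, 213, 214, 212, 208, 211, 213, 213, 209, 205, 208, 210, 207, 213, 213, 213, 211, 211, 209, 212, 216, 216, 215, 213, 214, 215, 219, 218, 217, 219, 217, 216, 213, 214, 214, 214, 216, 219, 210, 214, 200, 162, 143, 137, 144, 137, 139, 142, 140, 139, 137, 141, 160, 243, 335, 381, 397, 397, 394, 397, 400, 394, 401, 402, 397, 398, 394, 395, 401]
row193 [247, 249, 247, 253, 254, 252, 253, 251, 253, 257, 253, 245, 220, 212, 210, 211, 214, 213, 210, 211, 213, 214, 213, 211, 214, 211, 212, 212, 213, 213, 213, 216, 212, 214, 214, 214, 217, 212, 212, 211, 215, 215, 215, 214, 217, 214, 215, 213, 219, 217, 217, 212, 218, 215, 214, 214, 217, 218, 218, 219, 216, 214, 214, 220, 215, 217, 214, 215, 216, 216, 219, 217, 214, 217, 216, 219, 216, 220, 215, 211, 218, 218, 216, 214, 218, 217, 218, 215, 221, 225, 263, 340, 380, 390, 396, 397, 400, 398, 394, 395, 396, 397, 399, 398, 405]
```

The wrist view shows the key handle's top face at columns 267–345, rows 182–200, which puts the key at about (0.551, −0.1235). The fingers straddle it cleanly, so I descend.

```bash
python3 -c "
from h import *
go([.551,-.1235,.30],Rdown(-.187));go([.551,-.1235,.197],Rdown(-.187))"
```

```text
t 1.55 dpos [23.6, -13.9, 59.4] dr [0.0008, 0.0015, -0.0025]
t 1.55 dpos [23.7, -14.0, 162.4] dr [0.0008, 0.0015, -0.0025]
```

Emit:
send_rows([
  {"dr":[0,0,0],"delta_pos":[12,-7,30],"hand":85},
  {"dr":[0,0,0],"delta_pos":[24,-14,60],"hand":85},
  {"dr":[0,0,0],"delta_pos":[24,-14,60],"hand":85},
  {"dr":[0,0,0],"delta_pos":[24,-14,60],"hand":85},
  {"dr":[0,0,0],"delta_pos":[24,-14,60],"hand":85},
])

```text
time_s: 2.05
eef_pos: [0.552, -0.1251, 0.3016]
orientation: [0.0, 0.995, -0.096, 0.001]
force: [0.8, -0.8, 0.0]
grip_width: 0.995
grip_force: 0.0
```

```bash
python3 -c "
from h import *
s=snap('wrist','w1')
go([.551,-.1235,.197],Rdown(-.187));print(cur()[0],cur()[0])
P=np.array([[i*.006,j*.025,.223] for i in(-1,1) for j in(1,-1)])
print(proj(s,P@Rn.from_euler('z',-.187).as_matrix().T+[.551,-.1235,0]).round(0).tolist())
im=s['image'].astype(int).sum(2)
e=proj(s,[[.551,-.1235,.223]])[0];r,c=int(e[1]),int(e[0])
for k in (-40,40):print(r-60,im[r-60:r+60:2,c+k].tolist())
print(c-90,im[r,c-90:c+90:2].tolist())
"
```

```text
t 2.1 dpos [-1.8, -1.1, 105.0] dr [0.0007, -0.0029, -0.0054]
[ 0.55224306 -0.12483698  0.30198273] [ 0.55224306 -0.12483698  0.30198273]
[[273.0, 275.0], [368.0, 275.0], [272.0, 254.0], [369.0, 253.0]]
204 [265, 269, 271, 269, 272, 270, 273, 268, 269, 276, 269, 276, 261, 245, 222, 204, 178, 168, 154, 153, 145, 151, 164, 159, 160, 200, 227, 230, 227, 227, 223, 226, 223, 225, 230, 234, 274, 273, 272, 272, 272, 282, 286, 272, 273, 279, 271, 269, 264, 273, 270, 268, 279, 282, 280, 277, 270, 264, 270, 271]
204 [421, 422, 422, 420, 423, 425, 427, 421, 422, 418, 420, 282, 170, 156, 154, 155, 154, 153, 154, 156, 153, 156, 158, 174, 157, 168, 213, 234, 234, 230, 230, 234, 233, 229, 232, 239, 339, 423, 426, 420, 420, 425, 422, 417, 421, 423, 423, 421, 422, 424, 420, 428, 423, 421, 418, 422, 430, 425, 423, 421]
230 [269, 271, 268, 268, 271, 276, 275, 274, 274, 269, 272, 276, 272, 275, 274, 272, 272, 275, 269, 266, 275, 270, 239, 221, 224, 223, 227, 226, 228, 225, 227, 227, 229, 229, 227, 227, 230, 226, 229, 228, 228, 227, 231, 231, 231, 230, 227, 230, 232, 231, 228, 227, 232, 227, 229, 233, 229, 229, 232, 231, 232, 231, 231, 230, 230, 230, 229, 228, 231, 229, 325, 408, 420, 424, 422, 425, 419, 423, 427, 425, 423, 423, 423, 424, 425, 424, 422, 422, 417, 416]
```

The prediction matches to about 1 px. Descending straight down and closing.

Emit:
send_rows([
  {"dr":[0,0,0],"delta_pos":[-1,-1,35],"hand":85},
  {"dr":[0,0,0],"delta_pos":[-1,-1,70],"hand":85},
  {"dr":[0,0,0],"delta_pos":[-1,-1,105],"hand":85},
  {"dr":[0,0,0],"delta_pos":[-1,-1,105],"hand":85},
  {"dr":[0,0,0],"delta_pos":[-1,-1,105],"hand":85},
])

```text
time_s: 2.6
eef_pos: [0.5515, -0.1227, 0.1964]
orientation: [0.0, 0.995, -0.095, 0.0]
force: [0.3, 0.4, -0.3]
grip_width: 0.993
grip_force: 0.0
```

Emit:
send_rows([
  {"dr":[0,0,0],"delta_pos":[0,0,0],"hand":30},
  {"dr":[0,0,0],"delta_pos":[0,0,0],"hand":30},
  {"dr":[0,0,0],"delta_pos":[0,0,0],"hand":30},
  {"dr":[0,0,0],"delta_pos":[0,0,0],"hand":30},
  {"dr":[0,0,0],"delta_pos":[0,0,0],"hand":30},
  {"dr":[0,0,0],"delta_pos":[0,0,0],"hand":30},
  {"dr":[0,0,0],"delta_pos":[0,0,0],"hand":30},
  {"dr":[0,0,0],"delta_pos":[0,0,0],"hand":30},
])

```text
time_s: 3.4
eef_pos: [0.5529, -0.123, 0.1978]
orientation: [0.001, 0.995, -0.095, 0.002]
force: [-1.4, -0.9, 6.8]
grip_width: 0.578
grip_force: 61.1
```

Emit:
send_rows([
  {"dr":[0,0,0],"delta_pos":[0,0,-10],"hand":30},
  {"dr":[0,0,0],"delta_pos":[0,0,-20],"hand":30},
  {"dr":[0,0,0],"delta_pos":[0,0,-20],"hand":30},
  {"dr":[0,0,0],"delta_pos":[0,0,-20],"hand":30},
  {"dr":[0,0,0],"delta_pos":[-20,0,-20],"hand":30},
  {"dr":[0,0,0],"delta_pos":[-40,0,-20],"hand":30},
  {"dr":[0,0,0],"delta_pos":[-60,0,-20],"hand":30},
  {"dr":[0,0,0],"delta_pos":[-65,0,-20],"hand":30},
  {"dr":[0,0,0],"delta_pos":[-65,0,-20],"hand":30},
])

```text
time_s: 4.3
eef_pos: [0.4867, -0.1098, 0.2147]
orientation: [0.0, 0.995, -0.095, -0.0]
force: [0.6, -0.1, -0.9]
grip_width: 0.576
grip_force: 61.9
```

Emit:
send_rows([
  {"dr":[0,0,0],"delta_pos":[0,0,-40],"hand":30},
  {"dr":[0,0,0],"delta_pos":[0,0,-80],"hand":30},
  {"dr":[0,0,0],"delta_pos":[0,0,-120],"hand":30},
  {"dr":[0,0,0],"delta_pos":[0,0,-140],"hand":30},
  {"dr":[0,0,0],"delta_pos":[0,0,-140],"hand":30},
])

```text
time_s: 4.8
eef_pos: [0.4908, -0.1103, 0.3596]
orientation: [0.0, 0.995, -0.095, 0.005]
force: [0.6, -0.6, -1.7]
grip_width: 0.58
grip_force: 62.7
```

```bash
python3 - <<'E'
from h import *
s=snap('scene','s1');snap('top','t1');snap('wrist','w2')
p,R,o=cur();print(p,o['grip_width'],o['time_s'],np.round(o['joint_positions'],2))
# crop: key in the gripper (scene)
u=proj(s,p-[0,0,.05])[0];print(u)
# ring/centrifuge crop enlarged, both clean images at t0
i=s['image'];x,y=int(u[0])-33,int(u[1])-50
A=cv2.resize(i[y:y+100,x:x+66],None,fx=6,fy=6,interpolation=cv2.INTER_CUBIC)
B=cv2.resize(load('w2')['image'],(400,300));B=np.vstack([B,cv2.resize(load('t0')['image'][100:280,140:290],(400,300))])
c=np.hstack([A[:,:396],B]);cv2.imwrite('pics/c3.png',np.clip(c*1.4,0,255).astype(np.uint8)[:,:,::-1]);print(x,y,c.shape)
E
```

```text
[ 0.48690541 -0.10980255  0.35329315] 0.5804409013388004 4.95 [ 0.44  0.03 -0.31  1.81  0.01  1.31 -1.63]
[372.1615213  198.87336023]
339 148 (600, 796, 3)
```

View pics/c3.png

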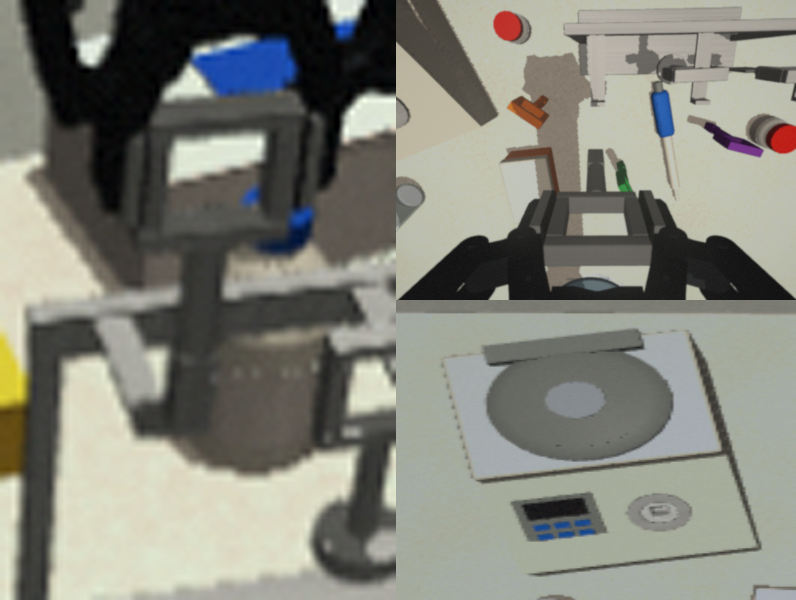

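The key is held squarely: loop between the pads, bit hanging straight down, bit end at wrist pixel (318,240). Pose readings are noisy (a few mm), so from here I average them. Now to the pre-insert pose.

```bash
cat >> h.py <<'E'
def Rsock(yc,phi): # phi: clockwise turn of tool about its z from tool x = up-slope
    x=np.array([np.cos(np.pi/6),0,.5]);z=np.array([.5,0,-np.cos(np.pi/6)])
    return Rn.from_euler('z',yc).as_matrix()@np.c_[x,np.cross(z,x),z]@Rn.from_euler('z',phi).as_matrix()
def avg(n=8):
    ps,rs,cs,cr=[],[],[],[]
    for _ in range(n):
        s=snapshot('wrist');p,R,_o=cur();ps.append(p);rs.append(R);cs.append(-s['R'].T@s['t']);cr.append(s['R'].T)
    m=lambda r:Rn.from_matrix(r).mean().as_matrix()
    return dict(p=np.mean(ps,0),R=m(rs),c=np.mean(cs,0),Rc=m(cr),sp=np.std(ps,0),sc=np.std(cs,0),s=s,t=_o['time_s'])
def dl(a,P,Rt):
    print('dpos',(a['R'].T@(np.array(P)-a['p'])*1000).round(1).tolist(),'dr',Rn.from_matrix(a['R'].T@Rt).as_rotvec().round(4).tolist())
E
python3 - <<'E'
from h import *
t=load('t0')
L=[atz(t,u,z)[:2] for u,z in [((192.1,264.4),.085),((276.5,248.8),.085),((170.8,208),.24),((262.3,191.2),.24),((158,134.2),.24),((249.5,118),.24)]]
for i in(0,2,4):
    d=L[i]-L[i+1];print(np.linalg.norm(d),np.arctan2(-d[0],d[1]))
d=L[5]-L[3];print(np.linalg.norm(d),np.arctan2(d[1],d[0]))
a=avg(8);print(a['p'],a['sp'],a['sc'],a['t']);print('cam in tool',a['R'].T@(a['c']-a['p']),(a['R'].T@a['Rc']).round(3).tolist())
n=-Rsock(.18,0)[:,2];dl(a,np.array([.561,.1697,.122])+n*.186,Rsock(.18,-np.pi/2+.2))
E
```

```text
0.2480461972317011 0.1856237803565579
0.24655777454626907 0.1874784628172025
0.24953298343326102 0.1848624810971391
0.20356843935354715 0.18180635439833817
[ 0.48663064 -0.10979719  0.35336649] [2.71575366e-04 2.44755933e-05 6.70996306e-04] [1.32532634e-04 1.77510528e-05 6.12545134e-04] 5.35
cam in tool [ 0.08530788 -0.00040549 -0.12349186] [[-0.001, -0.944, -0.329], [1.0, -0.0, -0.002], [0.002, -0.329, 0.944]]
dpos [-66.3, -254.9, 70.5] dr [-0.288, 0.5237, -1.6964]
```

Emit:
send_rows([
  {"dr":[-0.02,0.04,-0.13],"delta_pos":[-5,-20,0],"hand":30},
  {"dr":[-0.04,0.08,-0.26],"delta_pos":[-10,-45,0],"hand":30},
  {"dr":[-0.065,0.12,-0.39],"delta_pos":[-15,-70,0],"hand":30},
  {"dr":[-0.088,0.16,-0.52],"delta_pos":[-20,-95,5],"hand":30},
  {"dr":[-0.11,0.2,-0.65],"delta_pos":[-27,-120,10],"hand":30},
  {"dr":[-0.132,0.24,-0.78],"delta_pos":[-35,-145,15],"hand":30},
  {"dr":[-0.154,0.281,-0.91],"delta_pos":[-42,-170,20],"hand":30},
  {"dr":[-0.176,0.321,-1.04],"delta_pos":[-50,-195,30],"hand":30},
  {"dr":[-0.199,0.361,-1.17],"delta_pos":[-55,-215,40],"hand":30},
  {"dr":[-0.22,0.401,-1.3],"delta_pos":[-60,-230,50],"hand":30},
  {"dr":[-0.243,0.441,-1.43],"delta_pos":[-63,-243,60],"hand":30},
  {"dr":[-0.265,0.481,-1.56],"delta_pos":[-66,-255,70],"hand":30},
])

```text
time_s: 6.55
eef_pos: [0.47, 0.154, 0.2847]
orientation: [0.138, 0.738, 0.629, 0.202]
force: [0.3, 0.2, -1.6]
grip_width: 0.576
grip_force: 62.7
```

```bash
python3 - <<'E'
from h import *
a=avg(3);print(a['p'],a['t'],np.round(get_obs()['joint_positions'],2));n=-Rsock(.185,0)[:,2]
dl(a,np.array([.561,.1697,.122])+n*.186,Rsock(.185,-np.pi/2+.2))
E
```

```text
[0.46839517 0.15344314 0.28267673] 6.7 [ 0.09 -0.2  -0.53  2.22  0.11  0.63 -0.7 ]
dpos [-0.6, 1.4, 0.2] dr [-0.0239, 0.0458, -0.1361]
```

Emit:
send_rows([
  {"dr":[-0.024,0.046,-0.136],"delta_pos":[-0.6,1.4,0],"hand":30},
  {"dr":[-0.024,0.046,-0.136],"delta_pos":[-0.6,1.4,0],"hand":30},
  {"dr":[-0.024,0.046,-0.136],"delta_pos":[-0.6,1.4,0],"hand":30},
  {"dr":[-0.024,0.046,-0.136],"delta_pos":[-0.6,1.4,0],"hand":30},
])

```text
time_s: 7.1
eef_pos: [0.4724, 0.1523, 0.2864]
orientation: [0.145, 0.69, 0.675, 0.217]
force: [-1.0, -0.3, -0.8]
grip_width: 0.574
grip_force: 62.7
```

```bash
python3 - <<'E'
from h import *
a=avg(4);s=snap('wrist','w3');print(a['p'],a['t'],a['sp'])
n=-Rsock(.185,0)[:,2];dl(a,np.array([.561,.1697,.122])+n*.186,Rsock(.185,-np.pi/2+.2))
m=np.array([.561,.1697,.122]);print('mouth px',proj(s,m),'tip px',proj(s,a['p']+a['R'][:,2]*.106))
c=s['image'][100:400,170:470];cv2.imwrite('pics/w3c.png',np.clip(cv2.resize(c,(600,600),interpolation=cv2.INTER_CUBIC)*1.3,0,255).astype(np.uint8)[:,:,::-1])
E
```

```text
[0.47218091 0.15239885 0.28610709] 7.3 [9.10809259e-05 2.25094733e-05 1.38906475e-04]
dpos [-0.1, -3.8, 1.3] dr [0.0045, -0.0003, -0.0055]
mouth px [[315.34969803 206.73492242]] tip px [[321.30900142 243.66311932]]
```

View pics/w3c.png

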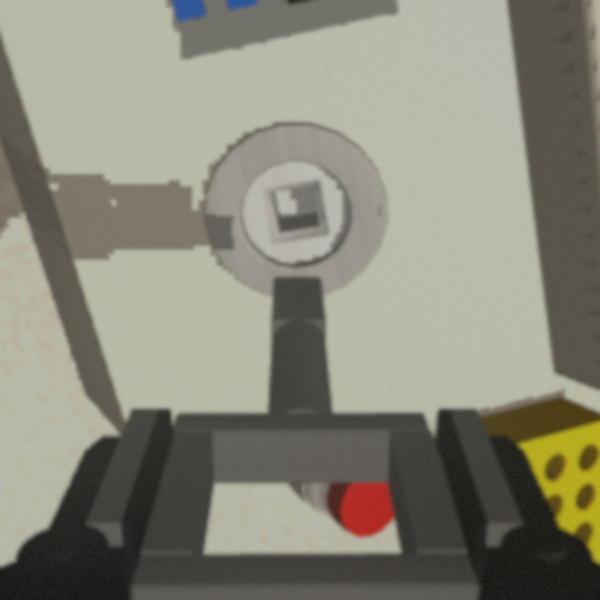

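The crop shows the ring centred near crop (297,210), the chamfered square mouth with corners near (266,187), (322,180), (330,233), (275,241), and the bit end edge at (275–322, 280). I fit the socket position and angle, and the key's offset in the hand.

```bash
cat > sf.py <<'E'
from h import *
from scipy.optimize import least_squares
def fit(s,corn,ring,yc=.185,x0=(.561,.1697,.122,.1),wr=.7):
    # corn: 4 px (order: any cyc from square angle), ring: [L,R,T] extremes in px (col,col,row) of 68 mm rim circle
    R0=Rsock(yc,0);n=-R0[:,2];th=np.linspace(0,2*np.pi,181)
    circ=.034*np.c_[np.cos(th),np.sin(th),0*th]@R0.T
    def mod(p):
        Rq=Rsock(yc,p[3]);C=np.array([[1,-1,0],[1,1,0],[-1,1,0],[-1,-1,0]])*.011
        k=proj(s,p[:3]+C@Rq.T);e=proj(s,p[:3]+n*.006+circ);return k,e
    def f(p):
        k,e=mod(p);d=np.linalg.norm(k[:,None]-corn[None],axis=2)
        i=d.argmin(1);r=(k-corn[i]).ravel()
        g=[e[:,0].min()-ring[0],e[:,0].max()-ring[1],e[:,1].min()-ring[2]]
        return np.r_[r,np.array(g)*wr]
    r=least_squares(f,x0,x_scale=[.01,.01,.01,.1]);return r.x,f(r.x).round(2)
E
python3 - <<'E'
from sf import *
s=load('w3');c=lambda x,y:np.array([170+x/2,100+y/2])
corn=np.array([c(266,187),c(322,180),c(330,233),c(275,241)])
for yc in(.17,.185,.2):print(yc,*fit(s,corn,[170+204/2,170+388/2,100+122/2],yc))
a=avg(1);P=lambda x,y,z:a['p']+a['R']@np.array([x,y,z])
print('bit edge pred',proj(s,[P(.007,-.007,.106),P(.007,.007,.106),P(.007,0,.072)]),'obs',c(274.5,280),c(322.5,280),'loop top',proj(s,[P(.006,-.025,-.026),P(.006,.025,-.026),P(.006,-.025,.026),P(.006,.025,.026)]))
g=s['image'].astype(int).sum(2);print('col',[(r,g[r,319]) for r in range(225,252)]);print('row245',g[245,300:340].tolist())
E
```

```text
0.17 [0.56378589 0.17063302 0.12267969 0.04938616] [ 0.21 -0.85  0.1   0.37 -0.59  0.33 -0.59 -0.23  1.07  0.15  0.54]
0.185 [0.56366719 0.17068024 0.12289576 0.06257401] [ 0.22 -0.84  0.11  0.35 -0.6   0.3  -0.61 -0.22  1.04  0.18  0.58]
0.2 [0.56352918 0.17073479 0.12314668 0.07577414] [ 0.24 -0.84  0.12  0.32 -0.61  0.28 -0.63 -0.21  1.02  0.21  0.64]
bit edge pred [[308.34255682 232.44620659]
 [332.67542996 232.39772104]
 [320.3748281  254.41541475]] obs [307.25 240.  ] [331.25 240.  ] loop top [[230.02538627 388.64802404]
 [409.13039811 388.27167025]
 [257.04452334 300.09522172]
 [383.18602853 299.83922159]]
col [(225, np.int64(410)), (226, np.int64(412)), (227, np.int64(410)), (228, np.int64(408)), (229, np.int64(375)), (230, np.int64(310)), (231, np.int64(234)), (232, np.int64(207)), (233, np.int64(247)), (234, np.int64(311)), (235, np.int64(334)), (236, np.int64(331)), (237, np.int64(312)), (238, np.int64(255)), (239, np.int64(189)), (240, np.int64(165)), (241, np.int64(155)), (242, np.int64(158)), (243, np.int64(158)), (244, np.int64(158)), (245, np.int64(158)), (246, np.int64(160)), (247, np.int64(158)), (248, np.int64(160)), (249, np.int64(158)), (250, np.int64(154)), (251, np.int64(158))]
row245 [340, 340, 338, 338, 337, 314, 252, 193, 170, 165, 163, 159, 164, 164, 157, 162, 159, 158, 159, 158, 158, 159, 156, 161, 159, 163, 162, 159, 161, 175, 209, 274, 320, 342, 351, 354, 364, 379, 391, 402]
```

```bash
python3 - <<'E'
from h import *
s=load('w3');g=s['image'].astype(int).sum(2)
print('col300 r300..400',g[300:400,300].tolist());print('col319 r250-270',g[250:270,319].tolist())
print('row312 c245..275',g[312,245:275].tolist(),g[312,370:400].tolist())
print('row383 c225',g[383,225:260].tolist(),g[383,390:420].tolist())
E
```

```text
col300 r300..400 [409, 412, 411, 409, 405, 379, 305, 212, 165, 155, 156, 161, 163, 164, 174, 197, 213, 217, 220, 221, 223, 221, 221, 221, 216, 214, 221, 218, 217, 219, 219, 218, 215, 214, 219, 216, 222, 217, 218, 221, 238, 305, 372, 403, 412, 412, 413, 412, 412, 412, 409, 408, 411, 412, 409, 411, 408, 413, 408, 411, 410, 407, 408, 414, 412, 407, 407, 405, 403, 401, 400, 404, 408, 406, 407, 387, 324, 233, 172, 147, 147, 141, 148, 147, 146, 151, 149, 154, 148, 149, 157, 162, 182, 194, 204, 209, 209, 213, 214, 217]
col319 r250-270 [154, 158, 160, 160, 159, 160, 159, 159, 160, 164, 162, 158, 163, 158, 158, 162, 159, 152, 160, 160]
row312 c245..275 [149, 142, 118, 108, 106, 100, 105, 107, 106, 112, 158, 194, 191, 164, 162, 159, 162, 162, 161, 162, 160, 159, 159, 161, 160, 160, 160, 159, 161, 161] [158, 157, 157, 155, 156, 158, 154, 156, 163, 156, 152, 159, 181, 252, 336, 383, 385, 330, 238, 146, 102, 95, 85, 87, 97, 98, 107, 129, 144, 149]
row383 c225 [77, 75, 75, 62, 75, 74, 74, 79, 74, 75, 75, 79, 93, 112, 131, 136, 144, 138, 144, 145, 140, 145, 145, 141, 147, 138, 143, 140, 142, 137, 143, 143, 145, 139, 141] [137, 140, 142, 137, 143, 139, 138, 135, 141, 135, 137, 134, 135, 142, 131, 113, 99, 83, 84, 84, 78, 83, 61, 61, 68, 49, 64, 64, 62, 62]
```

```bash
cat > kf.py <<'E'
from h import *
from scipy.optimize import least_squares
def keyfit(s,p,R,rows,cols):
    # rows: (kx,kz,row) edges; cols: (kx,ky,kz,col); params dx,dy,dz of key origin vs nominal, pitch about tool y, roll about x; key axes: key z=-tool z, key x=tool x (key rel. handle)
    def pt(q,X): # X in tool-aligned coords from key handle point (x,y,z=+toward bit)
        return p+R@(q[:3]+Rn.from_euler('xyz',[q[4],q[3],0]).apply(X))
    def f(q):
        a=[proj(s,pt(q,np.array([x,0,.106-z])))[0,1]-r for x,z,r in rows]
        b=[proj(s,pt(q,np.array([x,y,.106-z])))[0,0]-c for x,y,z,c in cols]
        return np.r_[a,b,q[3]*60,q[4]*60]
    r=least_squares(f,np.zeros(5),x_scale=[.01,.01,.01,.1,.1]);q=r.x
    return q,f(q).round(2),pt(q,np.array([0,0,.106])),R@Rn.from_euler('xyz',[q[4],q[3],0]).as_matrix()
E
python3 - <<'E'
from kf import *
s=load('w3');a=avg(1)
print(a['c']-(-s['R'].T@s['t']))
rows=[(.006,.08,306.3),(.006,.088,314.5),(-.006,.088,340.8),(.006,.124,376.2),(.006,.132,392),(.007,0,238.5)]
cols=[(.007,-.007,.004,306.7),(.007,.007,.004,330.7),(.006,-.025,.083,257.7),(.006,.025,.083,383.2)]
q,e,tip,Rk=keyfit(s,a['p'],a['R'],rows,cols);print(q.round(4),e)
print('tip',tip)
m=np.array([.5637,.1707,.1229]);print('mouth in key-tip frame mm',(Rk.T@(m-tip)*1000).round(1))
print('axis err',Rn.from_matrix(Rk.T@Rsock(.185,-np.pi/2+.0626)).as_rotvec().round(4))
E
```

```text
[-1.39322634e-04 -8.70218034e-05 -1.84305204e-04]
[-0.0041  0.0005  0.0031 -0.0031  0.0134] [-0.82  0.95  1.35 -1.4   0.53 -0.64  0.05  0.32  0.1  -0.36 -0.19  0.8 ]
tip [0.52510286 0.1579448  0.19051675]
mouth in key-tip frame mm [ 5.8  0.7 78.7]
axis err [-0.0095  0.0021 -0.1419]
```

Emit:
send_rows([
  {"dr":[0,0,-0.07],"delta_pos":[3,0,15],"hand":30},
  {"dr":[0,0,-0.142],"delta_pos":[5.8,0,30],"hand":30},
  {"dr":[0,0,-0.142],"delta_pos":[5.8,0,45],"hand":30},
  {"dr":[0,0,-0.142],"delta_pos":[5.8,0,60],"hand":30},
  {"dr":[0,0,-0.142],"delta_pos":[5.8,0,64],"hand":30},
  {"dr":[0,0,-0.142],"delta_pos":[5.8,0,64],"hand":30},
  {"dr":[0,0,-0.142],"delta_pos":[5.8,0,64],"hand":30},
  {"dr":[0,0,-0.142],"delta_pos":[5.8,0,64],"hand":30},
])

```text
time_s: 8.25
eef_pos: [0.5038, 0.164, 0.2319]
orientation: [0.161, 0.639, 0.723, 0.206]
force: [-0.0, -0.3, -1.9]
grip_width: 0.579
grip_force: 62.7
```

```bash
python3 - <<'E'
from h import *
a=avg(4);s=snap('wrist','w4');np.savez('pics/a4.npz',p=a['p'],R=a['R']);print(a['p'],a['t'],a['sp'],get_obs()['force'])
print('mouth px',proj(s,[.5637,.1707,.1229]))
c=s['image'][150:300,245:395];cv2.imwrite('pics/w4c.png',np.clip(cv2.resize(c,(600,600),interpolation=cv2.INTER_CUBIC)*1.3,0,255).astype(np.uint8)[:,:,::-1])
E
```

```text
[0.50368325 0.1639156  0.23173499] 8.45 [5.05420206e-05 2.86531108e-05 1.23614697e-04] [-0.23687351  0.47527538 -1.87082604]
mouth px [[316.83601428 240.05686402]]
```

View pics/w4c.png

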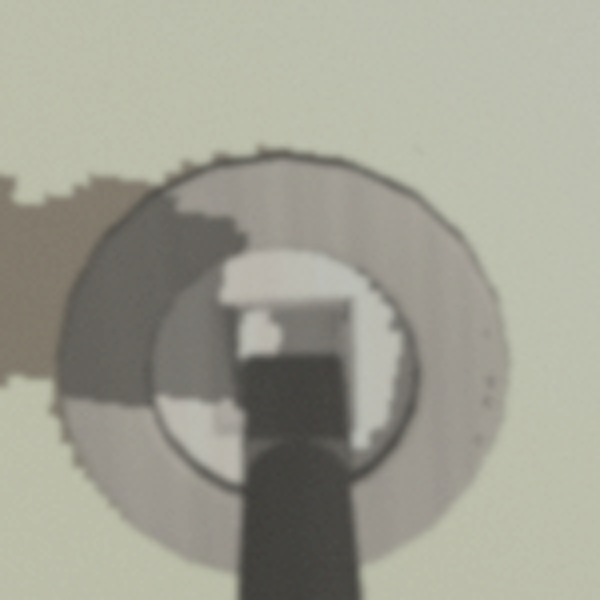

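The crop shows the bit just above the mouth, rotationally aligned. Bit columns are 240–347 with the end at row 355; mouth corners are about (218,302), (353,298), (217,432), so it needs a shift of about 1 mm sideways. Refit.

```bash
python3 - <<'E'
from sf import *; from kf import keyfit
s=load('w4');a=np.load('pics/a4.npz');p,R=a['p'],a['R'];c=lambda x,y:np.array([245+x/4,150+y/4])
corn=np.array([c(218,302),c(353,298),c(356,430),c(217,432)])
x,e=fit(s,corn,[245+57/4,245+510/4,150+152/4],.185,x0=(.5637,.1707,.1229,.06));print(x,e)
rows=[(.006,.08,306.3),(.006,.088,314.5),(-.006,.088,340.8),(.006,.124,376.2),(.006,.132,392),(.007,0,238.6)]
cols=[(.007,-.007,.004,305.7),(.007,.007,.004,331.3),(.006,-.025,.083,257.7),(.006,.025,.083,383.2)]
q,e,tip,Rk=keyfit(s,p,R,rows,cols);print(q.round(4),e)
for m in (x[:3],[.5637,.1707,.1229]):print('mouth in key-tip frame mm',(Rk.T@(m-tip)*1000).round(2))
print('in tool frame',(R.T@(x[:3]-tip)*1000).round(2))
print('axis err',Rn.from_matrix(Rk.T@Rsock(.185,-np.pi/2+x[3])).as_rotvec().round(4),'tool',Rn.from_matrix(R.T@Rsock(.185,-np.pi/2+x[3])).as_rotvec().round(4))
E
```

```text
[0.56216919 0.17051976 0.12506876 0.05203159] [ 0.89 -0.28  0.21  0.12 -0.11  0.08 -1.4  -0.82  0.56  0.02  1.23]
[-0.0042  0.0002  0.0031 -0.0041  0.015 ] [-0.82  0.94  1.39 -1.41  0.54 -0.69  0.86 -0.45  0.01 -0.3  -0.25  0.9 ]
mouth in key-tip frame mm [ 0.3  -1.31 12.64]
mouth in key-tip frame mm [ 0.22 -1.03 15.29]
in tool frame [ 0.24 -1.5  12.62]
axis err [-0.0094  0.0044 -0.01  ] tool [ 0.0056  0.0003 -0.01  ]
```

Emit:
send_rows([
  {"dr":[0,0,-0.01],"delta_pos":[0.3,-1.3,0],"hand":30},
  {"dr":[0,0,-0.01],"delta_pos":[0.3,-1.3,4],"hand":30},
  {"dr":[0,0,-0.01],"delta_pos":[0.3,-1.3,8],"hand":30},
  {"dr":[0,0,-0.01],"delta_pos":[0.3,-1.3,12],"hand":30},
  {"dr":[0,0,-0.01],"delta_pos":[0.3,-1.3,15],"hand":30},
  {"dr":[0,0,-0.01],"delta_pos":[0.3,-1.3,18],"hand":30},
  {"dr":[0,0,-0.01],"delta_pos":[0.3,-1.3,20],"hand":30},
  {"dr":[0,0,-0.01],"delta_pos":[0.3,-1.3,20],"hand":30},
])

```text
time_s: 9.3
eef_pos: [0.5122, 0.1658, 0.2126]
orientation: [0.161, 0.636, 0.726, 0.205]
force: [0.2, -0.2, -1.5]
grip_width: 0.581
grip_force: 62.7
```

Emit:
send_rows([
  {"dr":[0,0,0],"delta_pos":[0,0,4],"hand":30},
  {"dr":[0,0,0],"delta_pos":[0,0,8],"hand":30},
  {"dr":[0,0,0],"delta_pos":[0,0,11],"hand":30},
  {"dr":[0,0,0],"delta_pos":[0,0,13],"hand":30},
  {"dr":[0,0,0],"delta_pos":[0,0,13],"hand":30},
])

```text
time_s: 9.8
eef_pos: [0.5186, 0.167, 0.2014]
orientation: [0.161, 0.636, 0.726, 0.205]
force: [0.2, 0.3, -1.2]
grip_width: 0.58
grip_force: 62.7
```

Emit:
send_rows([
  {"dr":[0,0,0],"delta_pos":[0,0,2],"hand":30},
  {"dr":[0,0,0],"delta_pos":[0,0,4],"hand":30},
  {"dr":[0,0,0],"delta_pos":[0,0,4],"hand":30},
])

```text
time_s: 10.1
eef_pos: [0.5196, 0.1678, 0.2007]
orientation: [0.163, 0.636, 0.727, 0.203]
force: [-23.9, -5.1, 26.9]
grip_width: 0.577
grip_force: 66.8
```

```bash
python3 - <<'E'
from h import *
a=avg(3);o=get_obs();print(a['p'],o['force'],o['moment'],a['t']);tip=a['p']+a['R']@np.array([-.0042,.0002,.1091])
for m in ([.56217,.17052,.12507],[.5637,.1707,.1229]):print((Rsock(.185,-np.pi/2+.055).T@(tip-m)*1000).round(2))
s=snap('wrist','w5');g=s['image'].astype(int).sum(2);print('key rows col300',[r for r in range(295,400) if abs(g[r+1,300]-g[r-1,300])>100]);print('tool err',Rn.from_matrix(a['R'].T@Rsock(.185,-np.pi/2+.055)).as_rotvec().round(4))
c=s['image'][150:300,220:420];cv2.imwrite('pics/w5c.png',np.clip(cv2.resize(c,(800,600),interpolation=cv2.INTER_CUBIC)*1.3,0,255).astype(np.uint8)[:,:,::-1])
E
```

```text
[0.51951351 0.16774525 0.20068296] [-22.66278416  -5.0383696   26.11639746] [-0.6857476   2.75727427 -0.15676973] 10.25
[ 0.55  1.43 22.38]
[ 0.64  1.18 19.73]
key rows col300 [295, 296, 306, 341, 342, 376, 377, 378]
tool err [0.004  0.0038 0.0045]
```

View pics/w5c.png

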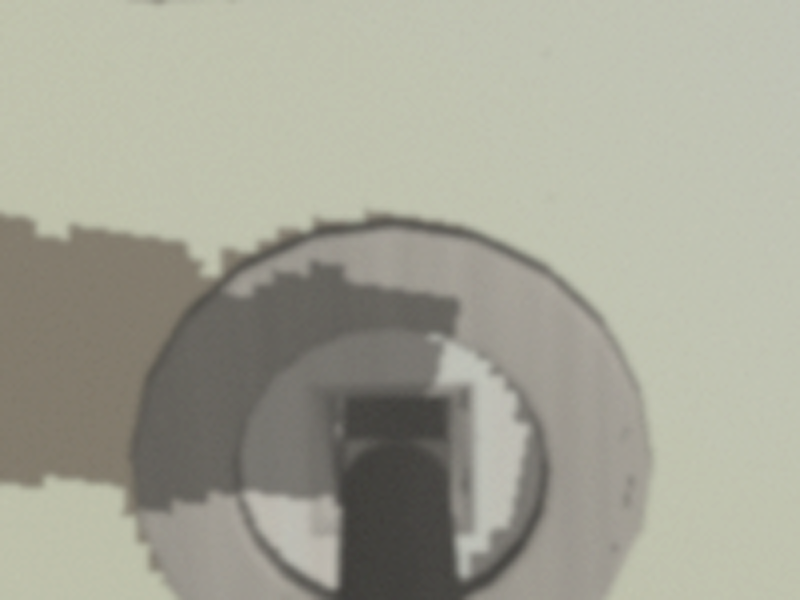

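The bit stands in the hole. About half of its length is hidden, with the bit/stem shoulder at crop row 440 and the hole edge at about row 396, and the axial force confirms it bottomed. I relieve the press slightly, then turn in steps while watching the force.

Emit:
send_rows([
  {"dr":[0,0,0],"delta_pos":[0,-0.8,-1.5],"hand":30},
  {"dr":[0,0,0],"delta_pos":[0,-0.8,-1.5],"hand":30},
  {"dr":[0,0,0.08],"delta_pos":[0,-0.5,-1.5],"hand":30},
  {"dr":[0,0,0.16],"delta_pos":[0,-0.3,-1.5],"hand":30},
  {"dr":[0,0,0.24],"delta_pos":[-0.1,0,-1.5],"hand":30},
  {"dr":[0,0,0.32],"delta_pos":[-0.2,0.3,-1.5],"hand":30},
  {"dr":[0,0,0.4],"delta_pos":[-0.3,0.6,-1.5],"hand":30},
  {"dr":[0,0,0.4],"delta_pos":[-0.3,0.6,-1.5],"hand":30},
])

```text
time_s: 11.1
eef_pos: [0.5203, 0.1673, 0.2014]
orientation: [0.118, 0.768, 0.585, 0.233]
force: [-10.8, -2.1, 13.0]
grip_width: 0.58
grip_force: 64.5
```

```bash
cat > st.py <<'E'
from h import *
a=avg(2);o=get_obs();print(a['t'],a['p'],'F tool',(a['R'].T@o['force']).round(1),'M tool',(a['R'].T@o['moment']).round(2),o['grip_width'],'j7',o['joint_positions'][6])
R0=Rsock(.185,-np.pi/2);print('rot rel',Rn.from_matrix(R0.T@a['R']).as_rotvec().round(3))
E
python3 st.py
```

```text
11.2 [0.52032675 0.16723801 0.2013469 ] F tool [ -2.   -3.6 -16.6] M tool [ 1.44 -0.87 -0.  ] 0.5796413511974754 j7 -1.0870445646389608
rot rel [-0.005 -0.001  0.451]
```

Emit:
send_rows([
  {"dr":[0,0,0.1],"delta_pos":[0,0.1,0],"hand":30},
  {"dr":[0,0,0.2],"delta_pos":[-0.1,0.4,0],"hand":30},
  {"dr":[0,0,0.3],"delta_pos":[-0.2,0.7,0],"hand":30},
  {"dr":[0,0,0.4],"delta_pos":[-0.3,1.1,0],"hand":30},
  {"dr":[0,0,0.5],"delta_pos":[-0.4,1.4,0],"hand":30},
  {"dr":[0,0,0.5],"delta_pos":[-0.4,1.4,0],"hand":30},
])

```text
time_s: 11.8
eef_pos: [0.5217, 0.1658, 0.202]
orientation: [0.057, 0.889, 0.377, 0.255]
force: [-10.4, -4.0, 13.5]
grip_width: 0.577
grip_force: 64.3
```

```bash
python3 st.py
```

```text
11.9 [0.52166902 0.16578885 0.2019663 ] F tool [ -3.3  -1.8 -16.9] M tool [ 0.52 -1.51  0.03] 0.5762875553205483 j7 -1.5782638507927473
rot rel [-0.006 -0.     0.952]
```

Emit:
send_rows([
  {"dr":[0,0,0.1],"delta_pos":[-0.3,0.3,0],"hand":30},
  {"dr":[0,0,0.2],"delta_pos":[-0.4,0.6,0],"hand":30},
  {"dr":[0,0,0.3],"delta_pos":[-0.5,0.9,0],"hand":30},
  {"dr":[0,0,0.4],"delta_pos":[-0.6,1.2,0],"hand":30},
  {"dr":[0,0,0.4],"delta_pos":[-0.6,1.2,0],"hand":30},
])

```text
time_s: 12.4
eef_pos: [0.5221, 0.1641, 0.202]
orientation: [0.006, 0.946, 0.192, 0.261]
force: [-9.7, -4.5, 12.6]
grip_width: 0.579
grip_force: 64.1
```

```bash
python3 st.py
```

```text
12.5 [0.52213736 0.16409322 0.20205285] F tool [ -4.2   1.7 -16.6] M tool [-0.27 -1.64 -0.03] 0.5769016873624233 j7 -1.9696516440572254
rot rel [-0.006  0.     1.352]
```

Emit:
send_rows([
  {"dr":[0,0,0.06],"delta_pos":[-0.2,0.0,0],"hand":30},
  {"dr":[0,0,0.12],"delta_pos":[-0.3,0.1,0],"hand":30},
  {"dr":[0,0,0.12],"delta_pos":[-0.3,0.1,0],"hand":30},
])

```text
time_s: 12.8
eef_pos: [0.5221, 0.1636, 0.202]
orientation: [-0.009, 0.956, 0.136, 0.261]
force: [-10.6, -3.9, 12.2]
grip_width: 0.575
grip_force: 64.0
```

```bash
python3 st.py
```

```text
12.9 [0.52206486 0.16358841 0.20197337] F tool [ -2.8   1.8 -16.7] M tool [-0.65 -1.51 -0.08] 0.5732245344414136 j7 -2.0884894021892424
rot rel [-0.007  0.     1.472]
```

Emit:
send_rows([
  {"dr":[0,0,0.06],"delta_pos":[-0.1,0.0,0],"hand":30},
  {"dr":[0,0,0.12],"delta_pos":[-0.1,0.0,0],"hand":30},
  {"dr":[0,0,0.12],"delta_pos":[-0.1,0,0],"hand":30},
])

```text
time_s: 13.2
eef_pos: [0.5218, 0.1632, 0.2018]
orientation: [-0.024, 0.962, 0.081, 0.26]
force: [-10.5, -5.9, 12.3]
grip_width: 0.584
grip_force: 63.9
```

```bash
python3 st.py; python3 - <<'E'
from h import *
s=snap('wrist','w6')
c=s['image'][180:405,170:470];cv2.imwrite('pics/w6c.png',np.clip(cv2.resize(c,(800,600),interpolation=cv2.INTER_CUBIC)*1.5,0,255).astype(np.uint8)[:,:,::-1])
E
```

```text
13.3 [0.52179609 0.16321714 0.2017652 ] F tool [ -3.    3.1 -17.4] M tool [-1.13 -1.47 -0.91] 0.5785724765140761 j7 -2.2054504708931053
rot rel [-8.000e-03 -1.000e-03  1.586e+00]
```

View pics/w6c.png

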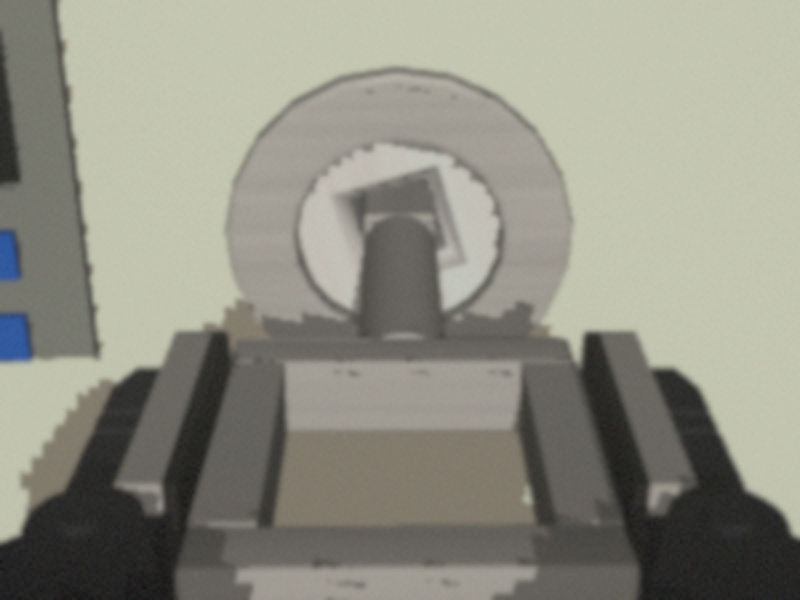

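The torque jumped to 0.9 Nm, so the socket is at its stop. The picture shows the mouth's square turned and lagging the key by roughly the play, with the key still deep in the hole. Now I relax the twist and pressure, open and retreat.

Emit:
send_rows([
  {"dr":[0,0,0],"delta_pos":[0,0,0],"hand":30},
  {"dr":[0,0,-0.05],"delta_pos":[0,0,-0.5],"hand":30},
  {"dr":[0,0,-0.1],"delta_pos":[0,0,-0.8],"hand":30},
  {"dr":[0,0,-0.1],"delta_pos":[0,0,-0.8],"hand":30},
  {"dr":[0,0,-0.1],"delta_pos":[0,0,-0.8],"hand":85},
  {"dr":[0,0,-0.1],"delta_pos":[0,0,-0.8],"hand":85},
  {"dr":[0,0,-0.1],"delta_pos":[0,0,-0.8],"hand":85},
  {"dr":[0,0,-0.1],"delta_pos":[0,0,-0.8],"hand":85},
  {"dr":[0,0,-0.1],"delta_pos":[0,0,-0.8],"hand":85},
  {"dr":[0,0,-0.1],"delta_pos":[0,0,-0.8],"hand":85},
  {"dr":[0,0,-0.1],"delta_pos":[0,0,-0.8],"hand":85},
  {"dr":[0,0,-0.1],"delta_pos":[0,0,-0.8],"hand":85},
])

```text
time_s: 14.55
eef_pos: [0.5213, 0.1647, 0.2011]
orientation: [-0.014, 0.957, 0.127, 0.261]
force: [0.8, 0.7, 0.6]
grip_width: 0.998
grip_force: 0.0
```

Emit:
send_rows([
  {"dr":[0,0,0],"delta_pos":[0,0,-15],"hand":85},
  {"dr":[0,0,0],"delta_pos":[0,0,-35],"hand":85},
  {"dr":[0,0,0],"delta_pos":[0,0,-60],"hand":85},
  {"dr":[0,0,0],"delta_pos":[0,0,-90],"hand":85},
  {"dr":[0,0,0],"delta_pos":[0,0,-110],"hand":85},
  {"dr":[0,0,0],"delta_pos":[0,0,-110],"hand":85},
  {"dr":[0,0,0],"delta_pos":[0,0,-110],"hand":85},
])

```text
time_s: 15.25
eef_pos: [0.4669, 0.1546, 0.2962]
orientation: [-0.013, 0.957, 0.127, 0.261]
force: [0.4, 0.9, 0.2]
grip_width: 1.001
grip_force: 0.0
```

```bash
python3 st.py; python3 - <<'E'
from h import *
a=avg(2);s=snap('wrist','w7')
m=np.array([.5629,.1706,.124])
# model of key at home (depth 24/20), turned; compare with dark pixels via printed overlay rows
for q in(1.15,1.3):
  R=Rsock(.185,q-np.pi/2);n=-R[:,2]
  for d in(.024,.018):
    P=[m+n*(z-d)+R@np.array([0,y,0]) for z,y in((.132,-.025),(.132,.025),(.08,-.025),(.08,.025),(.034,0))]
    print(q,d,proj(s,P).round().tolist())
u=proj(s,m)[0];x,y=int(u[0])-100,max(0,int(u[1])-60);print(x,y)
c=s['image'][y:y+150,x:x+200];cv2.imwrite('pics/w7c.png',np.clip(cv2.resize(c,(800,600),interpolation=cv2.INTER_CUBIC)*1.5,0,255).astype(np.uint8)[:,:,::-1])
E
```

```text
15.35 [0.46653431 0.15429632 0.2948643 ] F tool [ 0.1  0.3 -0.1] M tool [ 0.05 -0.57 -0.  ] 0.9968780751949978 j7 -1.7989367558715679
rot rel [-3.000e-03  1.000e-03  1.492e+00]
1.15 0.024 [[283.0, 271.0], [370.0, 242.0], [289.0, 239.0], [361.0, 214.0], [324.0, 208.0]]
1.15 0.018 [[282.0, 275.0], [371.0, 246.0], [289.0, 242.0], [362.0, 217.0], [325.0, 210.0]]
1.3 0.024 [[281.0, 265.0], [371.0, 248.0], [288.0, 234.0], [362.0, 220.0], [324.0, 208.0]]
1.3 0.018 [[279.0, 269.0], [372.0, 252.0], [287.0, 237.0], [363.0, 223.0], [325.0, 210.0]]
224 144
```

```bash
python3 - <<'E'
from h import *
s=load('w7');g=cv2.cvtColor(s['image'],cv2.COLOR_RGB2GRAY);x,y=260,190
d=cv2.createLineSegmentDetector().detect(cv2.resize(g[y:y+110,x:x+130],None,fx=3,fy=3,interpolation=cv2.INTER_CUBIC))[0][:,0]/3+[x,y,x,y]
for l in d:
    if np.hypot(l[2]-l[0],l[3]-l[1])>18: print(l.round(0),round(float(np.degrees(np.arctan2(l[3]-l[1],l[2]-l[0]))%180)))
E
```

```text
[358. 230. 364. 267.] 80
[274. 265. 281. 240.] 107
[308. 197. 333. 191.] 167
```

```bash
python3 - <<'E'
from h import *
s=load('w7');m=np.array([.5629,.1706,.124]);R=Rsock(.185,1.3-np.pi/2)
print('square',proj(s,[m+R@(np.array(c)*.011) for c in([1,-1,0],[1,1,0],[-1,1,0],[-1,-1,0])]).round().tolist())
for q in(1.3,1.4,1.48):
  R=Rsock(.185,q-np.pi/2);n=-R[:,2]
  print(q,[proj(s,[m+n*(z-.023)+R@np.array([x,k*.025,0]) for z in(.132,.08) for x in(-.006,.006)]).round().tolist() for k in(-1,1)])
g=s['image'].astype(int).sum(2)
for c in(300,322,345):print(c,[(r,int(g[r,c])) for r in range(200,300,3)])
E
```

```text
square [[308.0, 194.0], [336.0, 189.0], [341.0, 215.0], [313.0, 220.0]]
1.3 [[[283.0, 275.0], [278.0, 255.0], [290.0, 243.0], [286.0, 226.0]], [[373.0, 259.0], [370.0, 238.0], [364.0, 229.0], [361.0, 212.0]]]
1.4 [[[281.0, 271.0], [278.0, 251.0], [288.0, 239.0], [286.0, 222.0]], [[372.0, 263.0], [371.0, 243.0], [363.0, 232.0], [362.0, 215.0]]]
1.48 [[[280.0, 268.0], [279.0, 247.0], [287.0, 236.0], [286.0, 219.0]], [[372.0, 267.0], [372.0, 246.0], [363.0, 235.0], [363.0, 218.0]]]
300 [(200, 367), (203, 368), (206, 363), (209, 366), (212, 366), (215, 364), (218, 350), (221, 267), (224, 284), (227, 306), (230, 309), (233, 307), (236, 264), (239, 218), (242, 297), (245, 292), (248, 291), (251, 289), (254, 291), (257, 264), (260, 343), (263, 364), (266, 351), (269, 224), (272, 214), (275, 245), (278, 296), (281, 293), (284, 290), (287, 289), (290, 287), (293, 285), (296, 360), (299, 364)]
322 [(200, 206), (203, 210), (206, 232), (209, 209), (212, 214), (215, 217), (218, 212), (221, 215), (224, 214), (227, 213), (230, 214), (233, 226), (236, 243), (239, 288), (242, 296), (245, 293), (248, 286), (251, 290), (254, 287), (257, 364), (260, 365), (263, 316), (266, 228), (269, 214), (272, 274), (275, 291), (278, 291), (281, 289), (284, 286), (287, 289), (290, 291), (293, 362), (296, 363), (299, 363)]
345 [(200, 359), (203, 364), (206, 361), (209, 367), (212, 358), (215, 358), (218, 278), (221, 252), (224, 291), (227, 283), (230, 214), (233, 249), (236, 222), (239, 197), (242, 189), (245, 193), (248, 199), (251, 345), (254, 362), (257, 364), (260, 361), (263, 226), (266, 222), (269, 291), (272, 293), (275, 292), (278, 292), (281, 285), (284, 291), (287, 264), (290, 241), (293, 238), (296, 240), (299, 238)]
```

```bash
python3 - <<'E'
from h import *
from scipy.optimize import least_squares
s=load('w7');m=np.array([.5629,.1706,.124]);R=Rsock(.185,1.45-np.pi/2)
D=[(.006,.08,235.5),(-.006,.088,256),(.006,.124,263.5),(.006,.132,271.5),(-.006,.132,291.5),(.007,.034,206)]
P=lambda q,x,z:m+R@(np.array([q[0],0,q[1]])+Rn.from_euler('y',q[2]).apply([x,0,-z]))
f=lambda q:np.array([proj(s,P(q,x,z))[0,1]-r for x,z,r in D])
for bias in(0,):
    r=least_squares(f,[0,.022,0],x_scale=[.01,.01,.1]);print('tip x, depth, lean',r.x.round(4),f(r.x).round(1))
    for d in(.018,.021,.024):
        g=lambda q:f([q[0],d,q[1]]);k=least_squares(g,[0,0],x_scale=[.01,.1]);print(d,k.x.round(4),g(k.x).round(1))
E
```

```text
tip x, depth, lean [-0.0017  0.0152  0.0709] [-2.4 -0.5  1.2  0.2 -0.1  1.6]
0.018 [-0.0022  0.0765] [-2.3 -0.6  1.3  0.3 -0.3  1.6]
0.021 [-0.0028  0.0826] [-2.2 -0.8  1.4  0.4 -0.5  1.6]
0.024 [-0.0035  0.0886] [-2.  -0.9  1.6  0.5 -0.8  1.6]
```

```bash
python3 -c "
from workcell import *
print(hand_in())"
```

```text
the job is handed in; nothing more can be done
None
```

I took the steel square key off the left hook, pushed it to the bottom of the socket, turned it clockwise to the stop (about 1.3 rad), left it standing there and handed the job in at about 15.5 s. I inferred the final seating depth from contact force rather than measuring it, and no verdict came back.

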